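# Mesh the splined drive adapter in the balancing spindle and hold it home

## Robot

A 6-joint arm with a two-finger parallel gripper is mounted at the origin on the work surface. World frame = base frame: x ahead of the robot, y to its left, z up, the work surface at z = 0. Lengths are in m, angles in rad, forces in N, time in s.
With the tool pointing down it reaches from about 0.25 to 0.775 m from the base axis. Payload 4 kg.
Tool frame: the origin (TCP) lies between the finger pads; the fingertips stand 14 mm ahead of it and the grasp point (between the pads) lies 5 mm behind it (robot.tips_ahead is the distance from the TCP to the fingertips, in m); z points along the fingers, y is the direction in which the jaws open and shut (so a half turn about z gives the same grasp; the last joint's range is limited). The gripper opens to 94 mm and grips with 3 to 60 N. Pads are 16 mm wide; open, the fingers measure 119 mm over their backs; the gripper's body (75 mm by 177 mm) begins 78 mm behind the grasp point.
Start: joints at [1.143, 0.087, 1.371, -0, 1.684, -0.103], TCP at [0.176, 0.521, 0.22] pointing down, gripper open.
Joint ranges: [-3.1, 3.1], [-0.76, 2.03], [0.27, 2.55], [-1.08, 4.22], [0.17, 2.65], [-2.57, 2.57]. Speed limits (rad/s): [2.79, 2.79, 3.14, 3.14, 3.14, 3.14].

## Interface

Orientations are given as [roll, pitch, yaw] about the fixed x, y, z axes, in that order (R = Rz(yaw) Ry(pitch) Rx(roll)).
In Python, from bench import robot, optics, job gives the robot as it stands.
- The arm moves only by the tool apply_moves, never from a script. Its argument "moves" is a list of rows, each a list of 3 entries, a list of its own where there are three numbers: the shift along the tool's x, y, z in cm, then the turn, a rotation vector about the tool's x, y, z in rad, then the opening, from 0 (shut) to 1 (fully open). In form: [[[tx, ty, tz], [rx, ry, rz], grip], ...]. A call has exactly 10 rows; each row is the pose to reach, as a shift and turn from the pose commanded when the call began, along the tool's axes at that moment; what a row does not reach only later rows make up. A row lasts 1/12 s, in which the tool goes at most 41.7 mm and 7.16 degrees, less where a joint would pass 70% of its speed; a pose out of reach is approached as far as the arm can. A call with a gripper value outside its range is refused whole. The fingers move at their own pace and stop on an object; the grip force is fixed at half the most. Time passes only in rows, so rows that repeat a pose let the fingers close, or fill a call up. It gives the time, the measured TCP pose, the force and the opening at its end, in the units of the state.
- robot.get_obs(): the state, without advancing time (a new reading comes with each control period).
- optics.snapshot(name): name is "scene" or "top" or "wrist"; returns the picture (384x512x3 uint8, red, green, blue); there is no depth.
- optics.get_calibration(name): a dict with "fx", "fy", "cx", "cy" (pixels), "rvec" (rotation vector, rad) and "tvec" (3), from world to camera coordinates, as OpenCV has them. Camera axes: x right, y down, z forward; pixel columns grow to the right and rows downward; lengths in m; the calibration is good to about 2 mm. A picture is of the moment at which its call begins: read the wrist's pose just before it. get_calibration takes no time and is no camera call; for the wrist camera it gives the pose at the moment of the call.
- job.close_job(): hands the job in, once; it reports no verdict.
The state is a dict: "time": time; "joint_positions": joint angles; "qvel": joint speeds; "joint_torque": joint torques, N m; "tool_pos": TCP position; "ee_rot": TCP orientation; "wrist_force": force on the tool from outside, world axes, zero at the start; "wrist_torque": the same for the moment, N m; "width": finger opening in m.
Only numpy, scipy, OpenCV 4.12 (cv2) and the standard library are available. Lean on these libraries where they do the work, as an engineer would, in place of code of your own. Each camera call takes 0.05 s, during which the arm holds its last target.

## Task

Take the splined drive adapter (blue collar) out of the rack by its hexagonal head, turn it until its splines mesh with the socket of the balancing spindle, and push it fully home against the ejector spring, collar down on the spindle face. The job finishes while holding: keep gripping the adapter and keep it pressed home, do not let go. Leave the smooth adapter (orange collar), the compressor wheel, the screwdriver and the blue bin where they are.

Things in the scene. Friction and masses are not known exactly. Their poses are not given: they have to be found in the camera images.
- splined_grip (a point): Centre of the splined adapter's hexagonal aluminium head; axis upright, +z up. Head 28 mm across flats, 44 mm tall (22 mm above and below this point); two opposite flats face +x and -x of this frame, the rest every 60 deg. Below it the blue collar, 46 mm diameter, 8 mm thick; its underside, the shoulder, is 32 mm below this point. About 250 g. Starts stem down in a rack hole, at any yaw.
- socket_mouth (a point): Centre of the splined socket's mouth in the level top face of the spindle, 120 mm above the bench, +z up. Bore between the lands 21.5 mm diameter; six grooves 8 mm wide out to 18 mm radius, one along +x of this frame and every 60 deg. Home: shoulder on this face, head's centre 32 mm above this point.
- spindle: Round dark steel spindle, 90 mm diameter, 50 mm tall, origin under its centre, on the white balancing head (190 x 190 x 70 mm box). Fixed, does not turn; any yaw. The pilot enters the socket at any yaw; the splines meet the lands with the shoulder 30 mm above the face and go on only over the grooves (about 5 deg free either way).
- ejector (a joint): Travel in m of the brass spring ejector at the bottom of the socket: 0 when up, its top 40 mm below the face. The stem's end meets it 10 mm before home; about 0.010 at home. It pushes back with 5 N at first and 13 N at home, and lifts the adapter back up if the adapter is let go.
- splined: The splined adapter; origin at the centre of the shoulder (collar's underside), axes as its head's. The steel stem reaches 50 mm below: first 30 mm with six straight splines, 5 mm wide, tips at 16 mm radius, one along +x and every 60 deg (each under a flat); then 20 mm of smooth pilot, 19.4 mm diameter, end tapered to 10 mm.
- rack: Fixed plywood rack, 90 x 220 mm, origin under its centre on the bench; top plate 12 mm thick, its top 80 mm above the bench, on four posts. Two 36 mm holes on its own y axis, 55 mm either side of the centre, one adapter in each (either way round).
- smooth_grip (a point): Centre of the hexagonal head of the other adapter: orange collar, smooth stem, otherwise the same size. Leave it in the rack.
- wheel: Bystander: aluminium compressor wheel, 64 mm diameter, 36 mm tall, origin under its centre.
- screwdriver: Bystander: yellow screwdriver, 180 mm, lying on the bench.
- bin: Bystander: open blue parts bin, 80 x 120 x 60 mm, origin under its centre.
There are look-alikes about, which are no part of the job. What is shaped like the splined but red is not meant.

How it is judged:
On the way, in this order (a step that is already met when the one before it is completed fails the run):
1. the splined adapter is lifted clear of the rack (height (world z) of splined_grip above 0.18 m), for 0.1 s.
2. its splines are meshed at least 10 mm deep in the socket (z of splined_grip in the frame of socket_mouth below 0.052 m and horizontal distance between splined_grip and socket_mouth below 0.005 m and angle between splined_grip's own z axis and vertical below 0.1 rad), for 0.1 s.
At the end, for the whole second after the job is handed in: Splined adapter home: shoulder within 2.5 mm of the spindle face, centred within 4 mm, upright within 4 deg; ejector down more than 7.5 mm; spindle with ejector bears on the adapter with more than 5 N; fingers still hold it (more than 2 N); adapter at rest (below 20 mm/s) (z of splined_grip in the frame of socket_mouth below 0.0345 m and horizontal distance between splined_grip and socket_mouth below 0.004 m and angle between splined_grip's own z axis and vertical below 0.07 rad and value of joint ejector above 0.0075 m and contact force between spindle and splined above 5 N and contact force between the fingers and splined above 2 N and linear speed of splined below 0.02 m/s); the arm keeps its last pose, push and grip.
It fails at once if the smooth adapter is moved more than 30 mm (distance of smooth_grip from where it was at the start of the episode above 0.03 m).
It fails at once if the compressor wheel is moved more than 30 mm (distance of wheel from where it was at the start of the episode above 0.03 m).
It fails at once if the screwdriver is moved more than 30 mm (distance of screwdriver from where it was at the start of the episode above 0.03 m).
It fails at once if the blue bin is moved more than 30 mm (distance of bin from where it was at the start of the episode above 0.03 m).
It also fails if it takes over 42 s, if anything falls off the work surface, if the arm or the gripper's body presses on something with over 40 N, if the wrist force passes 120 N, or if a joint passes its speed limit or range.

## Working session

There is one attempt and no reset: what is moved stays moved. The work goes in short steps, Python scripts to look and compute and a tool call to move; the robot and the scene stay as the last step left them, time stands still between calls to the robot, and variables do not carry over. Pictures are saved under pics/ and viewed, and the job is handed in when it is done.

Besides the shell and the picture viewer there is one more tool, called after "Request:" in YAML: its name, and indented under it one key for each argument. apply_moves: Moves the arm, as the interface text tells. Its arguments: {"type":"object","properties":{"moves":{"type":"array"}},"required":["moves"]}

```bash
mkdir -p pics; ls; cat > h.py <<'E'
import sys; sys.path.insert(0,'.')
import numpy as np, cv2
from bench import robot, optics, job
from scipy.spatial.transform import Rotation as Ro
def snap(n,f):
    c=optics.get_calibration(n); im=optics.snapshot(n); cv2.imwrite('pics/'+f,im[:,:,::-1]); 
    np.save('pics/'+f+'.npy',np.r_[c['fx'],c['fy'],c['cx'],c['cy'],np.ravel(c['rvec']),np.ravel(c['tvec'])]); return im,c
def load(f):
    a=np.load('pics/'+f+'.npy'); return dict(fx=a[0],fy=a[1],cx=a[2],cy=a[3],rvec=a[4:7],tvec=a[7:10]), cv2.imread('pics/'+f)
def K(c): return np.array([[c['fx'],0,c['cx']],[0,c['fy'],c['cy']],[0,0,1.]])
def proj(c,P): return cv2.projectPoints(np.atleast_2d(np.array(P,float)),np.array(c['rvec'],float),np.array(c['tvec'],float),K(c),None)[0][:,0]
def back(c,uv,z):
    R=cv2.Rodrigues(np.array(c['rvec'],float))[0]; t=np.ravel(c['tvec']); o=-R.T@t
    uv=np.atleast_2d(uv); d=np.c_[(uv[:,0]-c['cx'])/c['fx'],(uv[:,1]-c['cy'])/c['fy'],np.ones(len(uv))]@R
    return o+d*((z-o[2])/d[:,2])[:,None]
E
python3 - <<'E'
from h import *
print(robot.get_obs())
for n in ['scene','top','wrist']:
    im,c=snap(n,n+'0.png'); R=cv2.Rodrigues(np.array(c['rvec'],float))[0]; print(n,c['fx'],-R.T@np.ravel(c['tvec']),R[2])
E
```

```text
pics
{'time': 0.0, 'joint_positions': array([ 1.14286883e+00,  8.79394908e-02,  1.37222185e+00,  7.07014819e-06,
        1.68358176e+00, -1.03096835e-01]), 'qvel': array([ 0.00150038,  0.0012746 , -0.00051266, -0.00035465,  0.00037778,
       -0.00145513]), 'joint_torque': array([-4.45267924e-04, -3.40190578e+01, -3.02425683e+01,  7.17928517e-02,
        3.31788976e-02, -1.56808410e-04]), 'tool_pos': array([0.17532161, 0.52077611, 0.21832905]), 'ee_rot': array([-3.13945434e+00, -2.28301663e-04,  2.81676253e+00]), 'wrist_force': array([0.41955943, 0.10332873, 0.25107469]), 'wrist_torque': array([ 0.01370604,  0.01724651, -0.02508592]), 'width': 0.0944694339764052}
scene 458.3022346369607 [ 0.91328811 -0.35846148  0.86070967] [-0.31469064  0.4519248  -0.83470581]
top 400.78672476415386 [0.59029379 0.02498196 0.94704214] [ 0.024904  -0.0055034 -0.9996747]
wrist 324.5386952720836 [0.09590643 0.54777464 0.38472116] [ 0.27109887 -0.09222767 -0.95812288]
```

View pics/scene0.png

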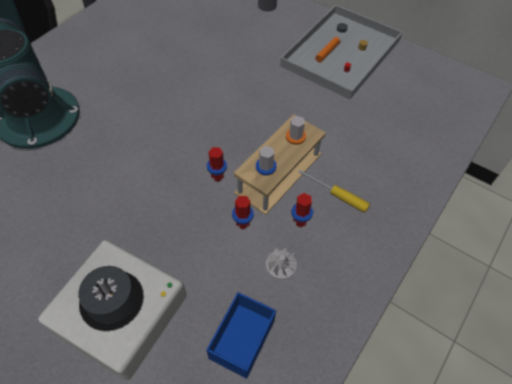

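View pics/top0.png

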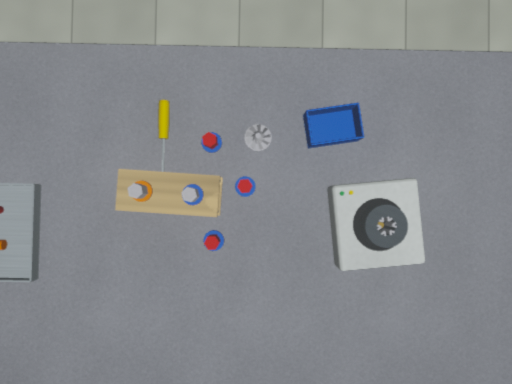

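View pics/wrist0.png

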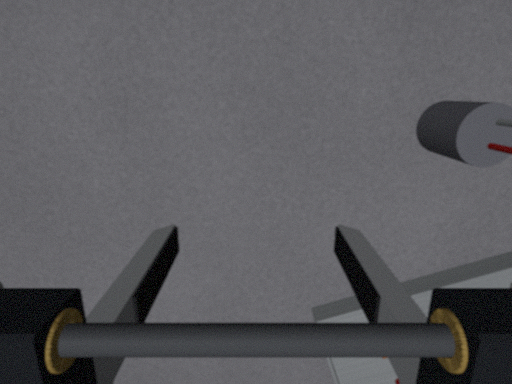

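```bash
python3 - <<'E'
from h import *
c,im=load('top0.png')
a=cv2.resize(im[150:235,100:240],None,fx=5.5,fy=5.5,interpolation=cv2.INTER_CUBIC)
cv2.imwrite('pics/a.png',a)
b=cv2.resize(im[190:260,345:420],None,fx=8,fy=8,interpolation=cv2.INTER_CUBIC); cv2.imwrite('pics/b.png',b)
c2,im2=load('scene0.png')
b=cv2.resize(im2[250:345,60:160],None,fx=6,fy=6,interpolation=cv2.INTER_CUBIC); cv2.imwrite('pics/c.png',b)
print(back(c,[193,195],.088),back(c,[387,226],.12),back(c,[258,137],.02),back(c,[[213,240],[245,186],[211,141]],.008))
E
```

```text
[[0.59057394 0.15519941 0.088     ]] [[ 0.53403608 -0.25090044  0.12      ]] [[0.72793719 0.01782388 0.02      ]] [[0.48646045 0.11833514 0.008     ]
 [0.61393388 0.046074   0.008     ]
 [0.71815511 0.12793426 0.008     ]]
```

View pics/a.png

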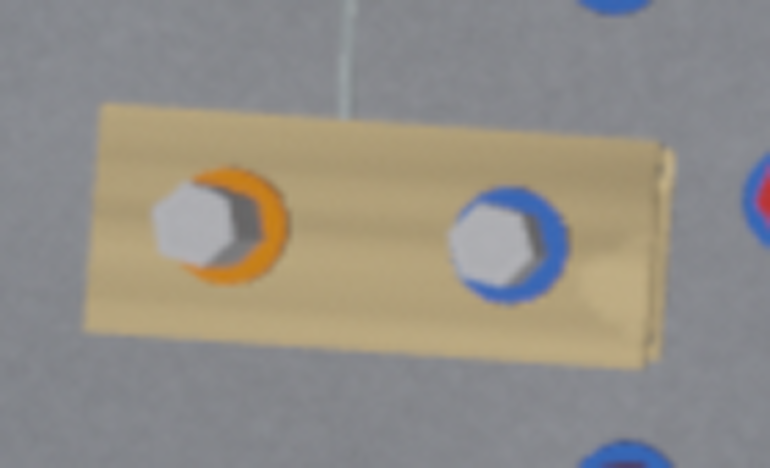

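View pics/b.png

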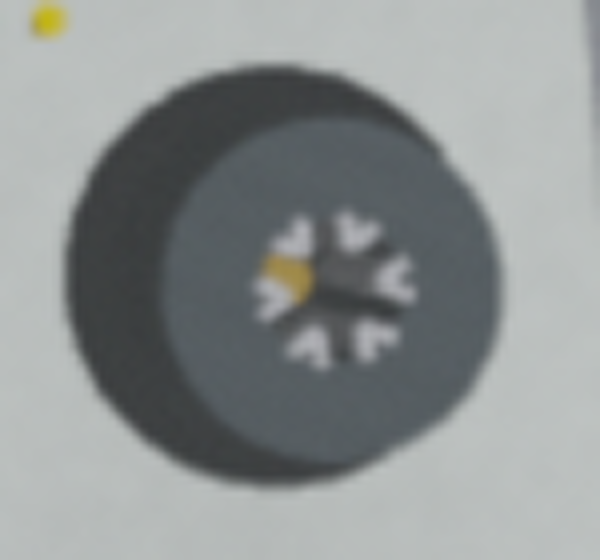

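View pics/c.png

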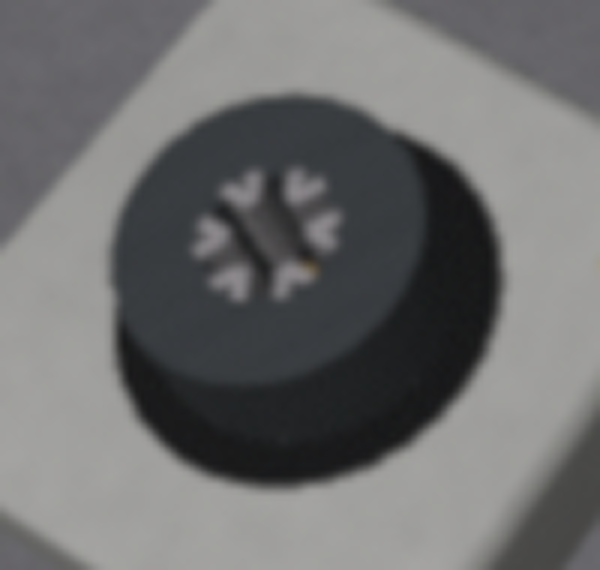

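```bash
cat >> h.py <<'E'
from scipy.optimize import differential_evolution, minimize
def hexpts(x,y,yaw,z):
    r=.014/np.cos(np.pi/6); a=yaw+np.pi/6+np.arange(6)*np.pi/3
    return np.c_[x+r*np.cos(a),y+r*np.sin(a),np.full(6,z)]
def fithex(c,im,x0,y0,z,S=4):
    # edge contrast fit: mean intensity just inside minus just outside
    g=cv2.GaussianBlur(cv2.cvtColor(im,cv2.COLOR_BGR2GRAY).astype(np.float32),(0,0),.7)
    gx=cv2.Sobel(g,cv2.CV_32F,1,0); gy=cv2.Sobel(g,cv2.CV_32F,0,1); m=np.hypot(gx,gy)
    def f(p,zz=z):
        P=proj(c,hexpts(p[0],p[1],p[2],zz)); Q=np.roll(P,-1,0); t=np.linspace(.08,.92,15)[:,None,None]
        s=(P+(Q-P)*t).reshape(-1,2).astype(np.float32)
        n=np.stack([(Q-P)[:,1],-(Q-P)[:,0]],1); n/=np.linalg.norm(n,axis=1)[:,None]
        n*=np.sign(((P+Q)/2-P.mean(0))*n).sum(1)[:,None]/abs(np.sign(((P+Q)/2-P.mean(0))*n).sum(1)[:,None]+1e-9)
        n=np.tile(n,(15,1))
        smp=lambda A:cv2.remap(A,s[:,0].copy(),s[:,1].copy(),cv2.INTER_LINEAR)[:,0]
        v=-(smp(gx)*n[:,0]+smp(gy)*n[:,1])
        return -np.mean(np.clip(v,-20,80))
    r=differential_evolution(f,[(x0-.012,x0+.012),(y0-.012,y0+.012),(-np.pi/6,np.pi/6)],seed=1,popsize=30,tol=1e-8)
    return r.x,r.fun,f
E
python3 - <<'E'
from h import *
c,im=load('top0.png')
x,f,_=fithex(c,im,.59,.155,.134); print(x,np.degrees(x[2]),f)
P=proj(c,hexpts(*x,.134)); a=cv2.resize(im[170:220,165:225],None,fx=10,fy=10,interpolation=cv2.INTER_CUBIC)
cv2.polylines(a,[np.int32((P-[165,170]+.5)*10)],True,(0,0,255),1)
d=proj(c,[[x[0]+.023*np.cos(t),x[1]+.023*np.sin(t),.088] for t in np.linspace(0,6.3,60)])
cv2.polylines(a,[np.int32((d-[165,170]+.5)*10)],True,(0,255,0),1)
cv2.imwrite('pics/d.png',a)
E
```

```text
[ 0.59234785  0.15589131 -0.31084218] -17.80994509552868 -71.827594991473
```

View pics/d.png

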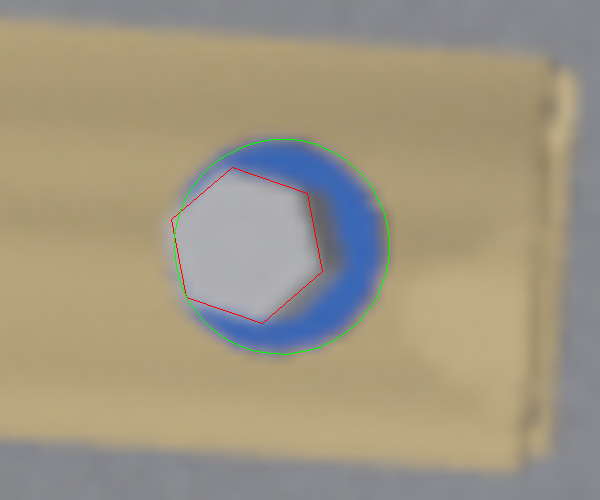

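```bash
cat >> h.py <<'E'
def land(x,y,yaw,z,n=13):
    # outlines of groove edges: pairs of lines at +-4mm from r=10.0 to 18
    out=[]
    for k in range(6):
        a=yaw+k*np.pi/3
        for s in (-.004,.004):
            r=np.linspace(.0105,.0175,n); out.append(np.c_[x+r*np.cos(a)-s*np.sin(a),y+r*np.sin(a)+s*np.cos(a),np.full(n,z)])
    return np.concatenate(out)
def fitsock(c,im,x0,y0,z=.12,d=.008):
    g=cv2.GaussianBlur(im.min(2).astype(np.float32),(0,0),.6)
    def f(p):
        s=proj(c,land(*p,z)).astype(np.float32)
        v=cv2.remap(g,s[:,0].copy(),s[:,1].copy(),cv2.INTER_LINEAR)[:,0]
        return -v.mean()
    r=differential_evolution(f,[(x0-d,x0+d),(y0-d,y0+d),(-np.pi/6,np.pi/6)],seed=1,popsize=30,tol=1e-8)
    return r.x,r.fun
E
python3 - <<'E'
from h import *
for n,o,s in (('top0.png',(345,190),(75,70)),('scene0.png',(60,250),(100,95))):
    c,im=load(n); x,f=fitsock(c,im,.534,-.251); print(n,x,np.degrees(x[2]),f)
    a=cv2.resize(im[o[1]:o[1]+s[1],o[0]:o[0]+s[0]],None,fx=8,fy=8,interpolation=cv2.INTER_CUBIC)
    for q in proj(c,land(*x,.12,5)): cv2.circle(a,tuple(int(v) for v in (q-o+.5)*8),2,(0,0,255),-1)
    d=proj(c,[[x[0]+.045*np.cos(t),x[1]+.045*np.sin(t),.12] for t in np.linspace(0,6.3,60)])
    cv2.polylines(a,[np.int32((d-o+.5)*8)],True,(0,255,0),1)
    cv2.imwrite('pics/e_'+n,a[:600])
E
```

```text
top0.png [ 0.53474556 -0.24891787  0.1559468 ] 8.935093722764297 -128.16358947753906
scene0.png [ 0.53446887 -0.24904221  0.16137487] 9.246099137125162 -100.01799011230469
```

View pics/e_top0.png

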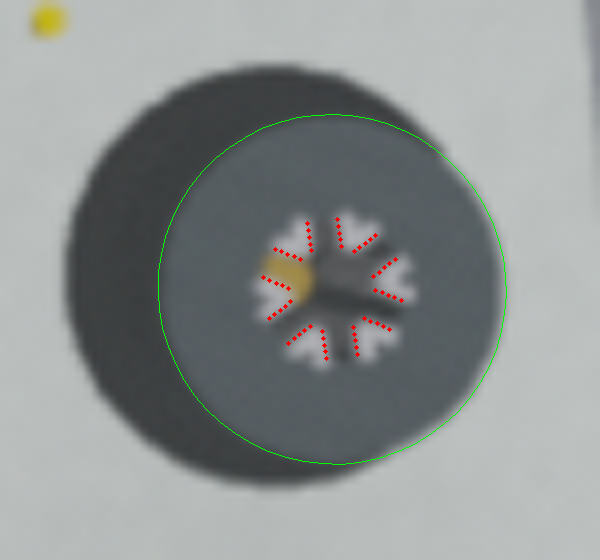

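View pics/e_scene0.png

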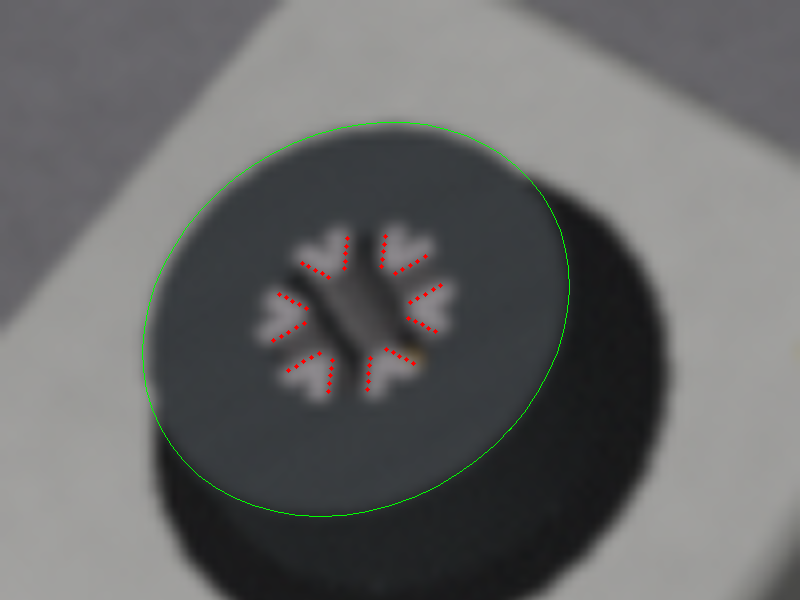

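```bash
cat >> h.py <<'E'
def plan(xyz,yawdeg):
    o=robot.get_obs(); R=Ro.from_euler('xyz',o['ee_rot']); p=o['tool_pos']
    T=Ro.from_euler('xyz',[np.pi,0,np.radians(yawdeg)])
    print('t %.2f'%o['time'],'tcp',p.round(4),'rot',np.degrees(o['ee_rot']).round(2),'q',o['joint_positions'].round(3),'F',o['wrist_force'].round(1),'w',round(o['width'],4))
    print('shift cm',(R.inv().apply(np.array(xyz)-p)*100).round(2),'rv',(R.inv()*T).as_rotvec().round(4))
E
python3 -c "
from h import *
plan([.592,.156,.22],132.2)"
```

```text
t 0.15 tcp [0.1754 0.5209 0.2186] rot [-1.7991e+02 -1.0000e-02  1.6139e+02] q [ 1.143  0.088  1.372 -0.     1.684 -0.103] F [-0.8  0.4  0.4] w 0.0942
shift cm [-51.13 -21.28  -0.11] rv [-1.600e-03  3.000e-04  5.094e-01]
```

Request:
apply_moves:
  moves:
    - [[-51.1,-21.3,-0.1],[0,0,0.509],0.6]
    - [[-51.1,-21.3,-0.1],[0,0,0.509],0.6]
    - [[-51.1,-21.3,-0.1],[0,0,0.509],0.6]
    - [[-51.1,-21.3,-0.1],[0,0,0.509],0.6]
    - [[-51.1,-21.3,-0.1],[0,0,0.509],0.6]
    - [[-51.1,-21.3,-0.1],[0,0,0.509],0.6]
    - [[-51.1,-21.3,-0.1],[0,0,0.509],0.6]
    - [[-51.1,-21.3,-0.1],[0,0,0.509],0.6]
    - [[-51.1,-21.3,-0.1],[0,0,0.509],0.6]
    - [[-51.1,-21.3,-0.1],[0,0,0.509],0.6]

```text
time: 0.98
tool_pos: [0.4899, 0.2449, 0.22]
ee_rot: [-3.141, -0.0, 2.308]
wrist_force: [0.4, 0.3, 0.4]
width: 0.0562
```

```bash
python3 -c "
from h import *
plan([.592,.156,.22],132.2)"
```

```text
t 0.98 tcp [0.4899 0.2449 0.22  ] rot [-1.7999e+02 -2.0000e-02  1.3222e+02] q [ 0.36   0.082  1.375  0.     1.685 -0.377] F [0.4 0.3 0.4] w 0.0562
shift cm [-1.344e+01  1.590e+00 -1.000e-02] rv [-0.0002 -0.0003  0.0003]
```

Request:
apply_moves:
  moves:
    - [[-13.4,1.6,0],[0,0,0],0.6]
    - [[-13.4,1.6,0],[0,0,0],0.6]
    - [[-13.4,1.6,0],[0,0,0],0.6]
    - [[-13.4,1.6,0],[0,0,0],0.6]
    - [[-13.4,1.6,0],[0,0,0],0.6]
    - [[-13.4,1.6,0],[0,0,0],0.6]
    - [[-13.4,1.6,0],[0,0,0],0.6]
    - [[-13.4,1.6,0],[0,0,0],0.6]
    - [[-13.4,1.6,0],[0,0,0],0.6]
    - [[-13.4,1.6,0],[0,0,0],0.6]

```text
time: 1.82
tool_pos: [0.59, 0.1593, 0.2208]
ee_rot: [3.141, 0.0, 2.31]
wrist_force: [-0.3, 0.6, 0.2]
width: 0.0564
```

```bash
python3 - <<'E'
from h import *
plan([.592,.156,.117],132.2)
im,c=snap('wrist','w1.png')
im=im[:,:,::-1].copy()
x,f,_=fithex(c,im,.592,.156,.134); print(x,np.degrees(x[2]),f)
cv2.polylines(im,[np.int32(proj(c,hexpts(*x,.134)))],True,(0,0,255),1)
cv2.polylines(im,[np.int32(proj(c,[[x[0]+.023*np.cos(t),x[1]+.023*np.sin(t),.088] for t in np.linspace(0,6.3,60)]))],True,(0,255,0),1)
cv2.imwrite('pics/w1f.png',im)
E
```

```text
t 1.82 tcp [0.59   0.1593 0.2208] rot [1.7996e+02 1.0000e-02 1.3234e+02] q [ 0.171  0.223  1.213  0.     1.704 -0.568] F [-0.3  0.6  0.2] w 0.0564
shift cm [-0.38 -0.08 10.38] rv [0.0007 0.0002 0.0024]
[ 0.59317912  0.15827313 -0.26029766] -14.913957175113573 -70.40362579241042
```

View pics/w1f.png

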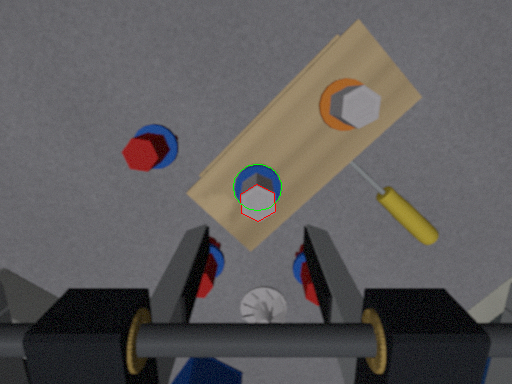

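Request:
apply_moves:
  moves:
    - [[-0.3,0,3],[0,0,-0.02],0.6]
    - [[-0.3,0,6],[0,0,-0.02],0.6]
    - [[-0.3,0,9],[0,0,-0.02],0.6]
    - [[-0.3,0,10.2],[0,0,-0.02],0.6]
    - [[-0.3,0,11.1],[0,0,-0.02],0.6]
    - [[-0.3,0,11.1],[0,0,-0.02],0.6]
    - [[-0.3,0,11.1],[0,0,-0.02],0.6]
    - [[-0.3,0,11.1],[0,0,-0.02],0.6]
    - [[-0.3,0,11.1],[0,0,-0.02],0.6]
    - [[-0.3,0,11.1],[0,0,-0.02],0.6]

```text
time: 2.7
tool_pos: [0.5938, 0.1561, 0.1112]
ee_rot: [3.139, 0.002, 2.328]
wrist_force: [-1.6, -0.5, 0.4]
width: 0.0566
```

```bash
python3 - <<'E'
from h import *
plan([.5925,.157,.109],133.5)
snap('wrist','w2.png'); snap('scene','s2.png')
c,im=load('s2.png'); cv2.imwrite('pics/s2c.png',cv2.resize(im[90:230,190:350],None,fx=4,fy=4,interpolation=cv2.INTER_CUBIC))
E
```

```text
t 2.70 tcp [0.5938 0.1561 0.1112] rot [1.7984e+02 1.1000e-01 1.3338e+02] q [ 0.165  0.269  1.376  0.     1.493 -0.592] F [-1.6 -0.5  0.4] w 0.0566
shift cm [ 0.16 -0.03  0.22] rv [ 0.0028  0.0018 -0.0022]
```

View pics/w2.png

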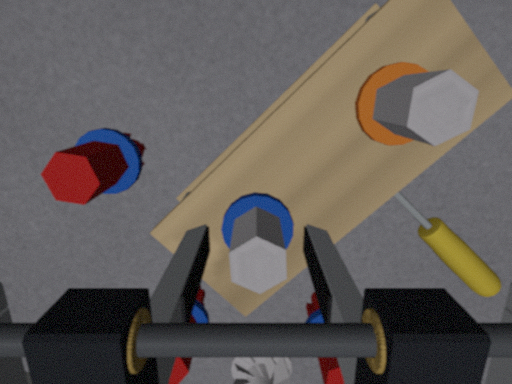

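View pics/s2c.png

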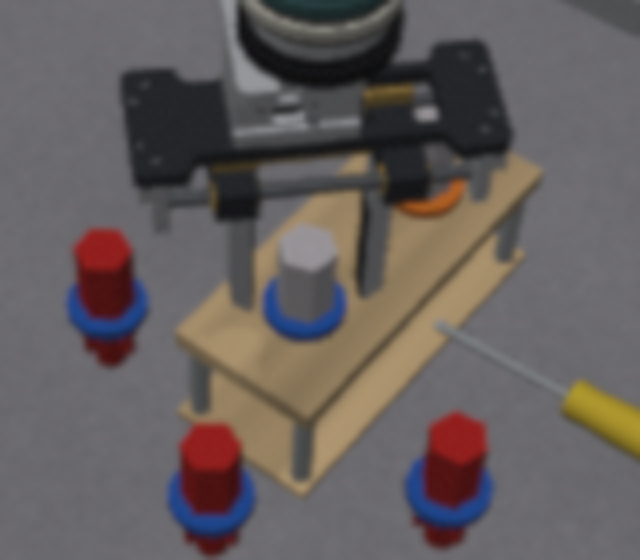

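```bash
python3 - <<'E'
from h import *
c,im=load('w2.png')
x,f,_=fithex(c,im,.5925,.157,.134); print(x,np.degrees(x[2]),f)
E
```

```text
[ 0.5928614   0.1582759  -0.24638891] -14.117044774775113 -62.72825762805949
```

Request:
apply_moves:
  moves:
    - [[0.15,0,0.2],[0,0,-0.03],0.6]
    - [[0.15,0,0.2],[0,0,-0.03],0.6]
    - [[0.15,0,0.2],[0,0,-0.03],0]
    - [[0.15,0,0.2],[0,0,-0.03],0]
    - [[0.15,0,0.2],[0,0,-0.03],0]
    - [[0.15,0,0.2],[0,0,-0.03],0]
    - [[0.15,0,0.2],[0,0,-0.03],0]
    - [[0.15,0,0.2],[0,0,-0.03],0]
    - [[0.15,0,0.2],[0,0,-0.03],0]
    - [[0.15,0,0.2],[0,0,-0.03],0]

```text
time: 3.63
tool_pos: [0.5921, 0.1571, 0.1074]
ee_rot: [3.141, 0.0, 2.358]
wrist_force: [1.3, 0.7, -0.6]
width: 0.0281
```

```bash
python3 -c "
from h import *
plan([.5925,.157,.24],135)"
```

```text
t 3.63 tcp [0.5921 0.1571 0.1074] rot [1.7994e+02 2.0000e-02 1.3509e+02] q [ 0.167  0.27   1.383  0.     1.488 -0.62 ] F [ 1.3  0.7 -0.6] w 0.0281
shift cm [ -0.04   0.03 -13.26] rv [0.001  0.0004 0.0015]
```

Request:
apply_moves:
  moves:
    - [[0,0,-1],[0,0,0],0]
    - [[0,0,-3],[0,0,0],0]
    - [[0,0,-5.5],[0,0,0],0]
    - [[0,0,-8],[0,0,0],0]
    - [[0,0,-10.5],[0,0,0],0]
    - [[0,0,-13],[0,0,0],0]
    - [[0,0,-14],[0,0,0],0]
    - [[0,0,-14],[0,0,0],0]
    - [[0,0,-14],[0,0,0],0]
    - [[0,0,-14],[0,0,0],0]

```text
time: 4.47
tool_pos: [0.5908, 0.1568, 0.2447]
ee_rot: [-3.138, -0.003, 2.358]
wrist_force: [0.0, 0.4, -3.8]
width: 0.0277
```

```bash
python3 - <<'E'
from h import *
plan([.5346,-.249,.247],99.1)
snap('wrist','w3.png'); snap('scene','s3.png')
E
```

```text
t 4.47 tcp [0.5908 0.1568 0.2447] rot [-1.7979e+02 -1.5000e-01  1.3509e+02] q [ 0.167  0.225  1.164  0.     1.757 -0.62 ] F [ 0.   0.4 -3.8] w 0.0277
shift cm [-24.67 -32.7   -0.18] rv [-0.0044 -0.0014  0.6281]
```

View pics/w3.png

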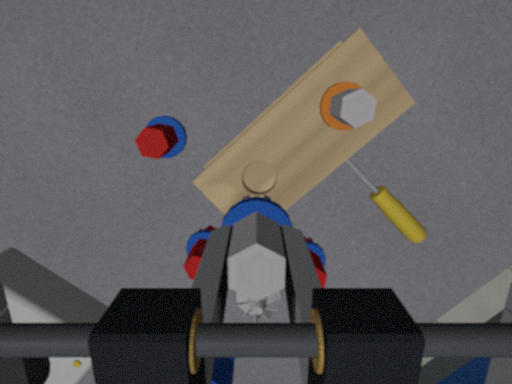

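View pics/s3.png

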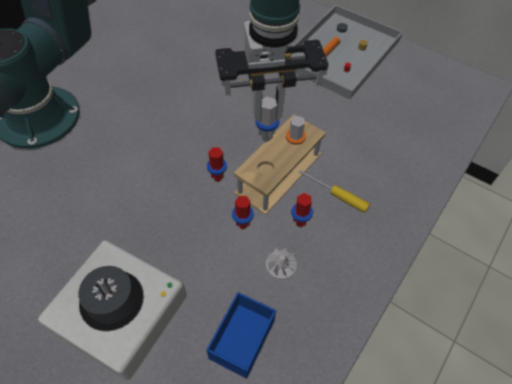

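Request:
apply_moves:
  moves:
    - [[-24.7,-32.7,-0.2],[0,0,0.628],0]
    - [[-24.7,-32.7,-0.2],[0,0,0.628],0]
    - [[-24.7,-32.7,-0.2],[0,0,0.628],0]
    - [[-24.7,-32.7,-0.2],[0,0,0.628],0]
    - [[-24.7,-32.7,-0.2],[0,0,0.628],0]
    - [[-24.7,-32.7,-0.2],[0,0,0.628],0]
    - [[-24.7,-32.7,-0.2],[0,0,0.628],0]
    - [[-24.7,-32.7,-0.2],[0,0,0.628],0]
    - [[-24.7,-32.7,-0.2],[0,0,0.628],0]
    - [[-24.7,-32.7,-0.2],[0,0,0.628],0]

```text
time: 5.4
tool_pos: [0.5343, -0.2516, 0.2474]
ee_rot: [-3.139, -0.001, 1.728]
wrist_force: [1.4, 0.0, -2.8]
width: 0.028
```

Request:
apply_moves:
  moves:
    - [[0,0,0],[0,0,0],0]
    - [[0,0,0],[0,0,0],0]
    - [[0,0,0],[0,0,0],0]
    - [[0,0,0],[0,0,0],0]
    - [[0,0,0],[0,0,0],0]
    - [[0,0,0],[0,0,0],0]
    - [[0,0,0],[0,0,0],0]
    - [[0,0,0],[0,0,0],0]
    - [[0,0,0],[0,0,0],0]
    - [[0,0,0],[0,0,0],0]

```text
time: 6.23
tool_pos: [0.5359, -0.2488, 0.2493]
ee_rot: [3.141, 0.0, 1.73]
wrist_force: [0.0, -0.5, -1.7]
width: 0.028
```

```bash
python3 - <<'E'
from h import *
plan([.5346,-.249,.22],99.1)
for n in ('wrist','scene','top'): snap(n,n[0]+'4.png')
c,im=load('w4.png')
o=robot.get_obs()['tool_pos']
for zg in (0,):
    z=o[2]+.0046+.022
    x,f,_=fithex(c,im,o[0],o[1],z); print(x,np.degrees(x[2]),f)
a=cv2.resize(load('s4.png')[1][180:345,30:190],None,fx=4,fy=3.6,interpolation=cv2.INTER_CUBIC); cv2.imwrite('pics/s4c.png',a)
cv2.polylines(im,[np.int32(proj(c,hexpts(*x,z)))],True,(0,0,255),1); cv2.imwrite('pics/w4f.png',im)
E
```

```text
t 6.23 tcp [ 0.5359 -0.2488  0.2493] rot [179.99   0.    99.13] q [-0.531  0.175  1.214  0.     1.752 -0.69 ] F [ 0.  -0.5 -1.7] w 0.028
shift cm [-0.   -0.13  2.93] rv [0.0002 0.0001 0.0005]
[ 0.53599551 -0.24858608  0.15907712] 9.114447810626709 -80.0
```

View pics/w4f.png

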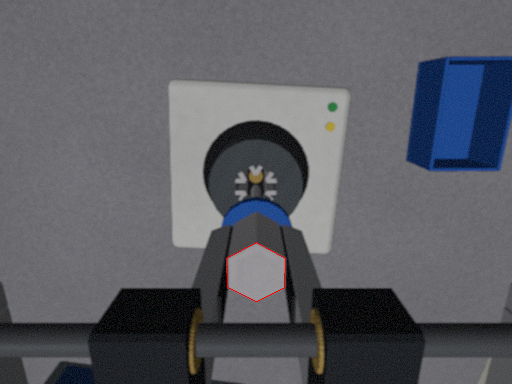

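View pics/s4c.png

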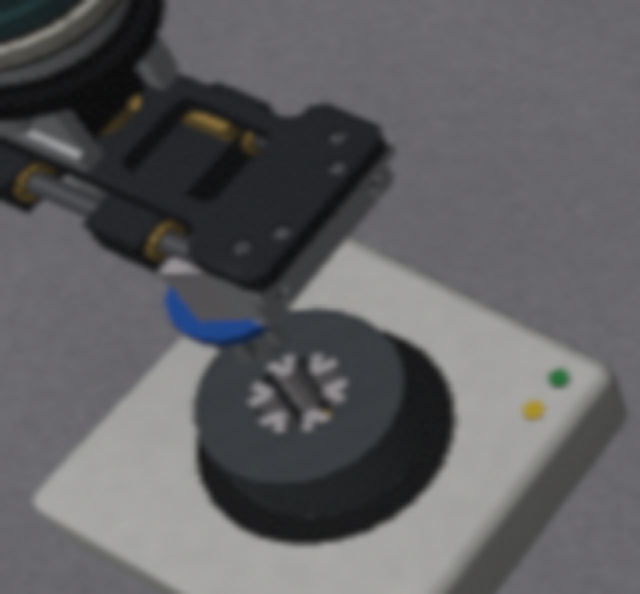

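View pics/t4.png

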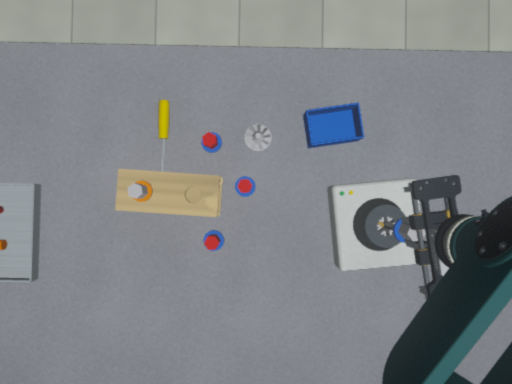

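```bash
python3 - <<'E'
from h import *
c,im=load('w4.png')
x,f=fitsock(c,im,.5346,-.249,d=.005); print(x,np.degrees(x[2]),f)
o=(190,120)
a=cv2.resize(im[120:240,190:330],None,fx=5,fy=5,interpolation=cv2.INTER_CUBIC)
for q in proj(c,land(*x,.12,5)): cv2.circle(a,tuple(int(v) for v in (q-o+.5)*5),2,(0,0,255),-1)
for r,z,k in ((.045,.12,0),):
    d=proj(c,[[x[0]+r*np.cos(t),x[1]+r*np.sin(t),z] for t in np.linspace(0,6.3,60)])
    cv2.polylines(a,[np.int32((d-o+.5)*5)],True,(0,255,0),1)
# expected collar: grip at z .2539
d=proj(c,[[.536+.023*np.cos(t),-.2486+.023*np.sin(t),.2539-.032] for t in np.linspace(0,6.3,60)])
cv2.polylines(a,[np.int32((d-o+.5)*5)],True,(255,255,0),1)
cv2.imwrite('pics/f.png',a)
E
```

```text
[ 0.53501078 -0.24810075  0.1616124 ] 9.25970845200472 -95.6633529663086
```

View pics/f.png

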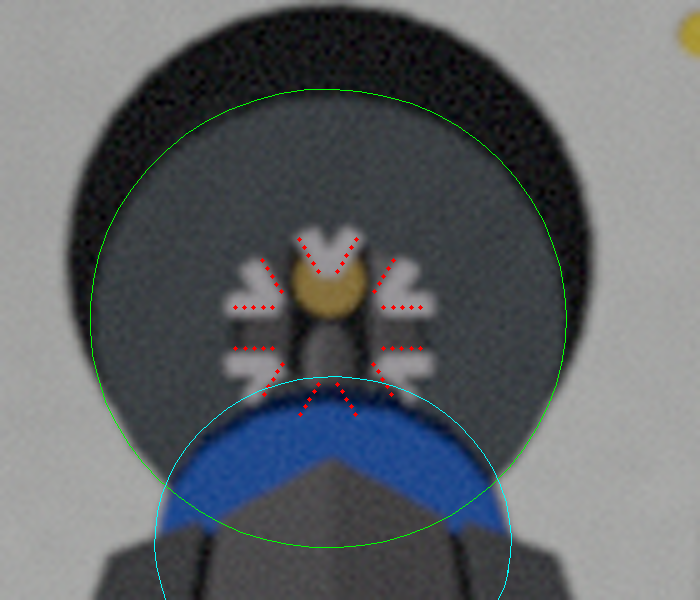

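Request:
apply_moves:
  moves:
    - [[0,-0.1,1.5],[0,0,0],0]
    - [[0,-0.1,3],[0,0,0],0]
    - [[0,-0.1,4],[0,0,0],0]
    - [[0,-0.1,4.6],[0,0,0],0]
    - [[0,-0.1,5],[0,0,0],0]
    - [[0,-0.1,5.4],[0,0,0],0]
    - [[0,-0.1,5.8],[0,0,0],0]
    - [[0,-0.1,6.2],[0,0,0],0]
    - [[0,-0.1,6.4],[0,0,0],0]
    - [[0,-0.1,6.4],[0,0,0],0]

```text
time: 7.22
tool_pos: [0.5347, -0.249, 0.1848]
ee_rot: [-3.141, -0.001, 1.73]
wrist_force: [-0.1, 0.4, -3.0]
width: 0.0279
```

```bash
python3 - <<'E'
from h import *
plan([.5346,-.249,.1474],99.1); print(robot.get_obs()['wrist_torque'])
for n in ('wrist','scene'): snap(n,n[0]+'5.png')
cv2.imwrite('pics/w5c.png',cv2.resize(load('w5.png')[1][100:300,150:370],None,fx=3,fy=3))
cv2.imwrite('pics/s5c.png',cv2.resize(load('s5.png')[1][210:345,40:180],None,fx=4,fy=4,interpolation=cv2.INTER_CUBIC))
E
```

```text
t 7.22 tcp [ 0.5347 -0.249   0.1848] rot [-1.7997e+02 -3.0000e-02  9.9110e+01] q [-0.532  0.185  1.329  0.     1.628 -0.691] F [-0.1  0.4 -3. ] w 0.0279
shift cm [ 0.   -0.01  3.74] rv [-0.0005 -0.0005  0.0002]
[-0.06039555  0.05359709  0.03518899]
```

View pics/w5c.png

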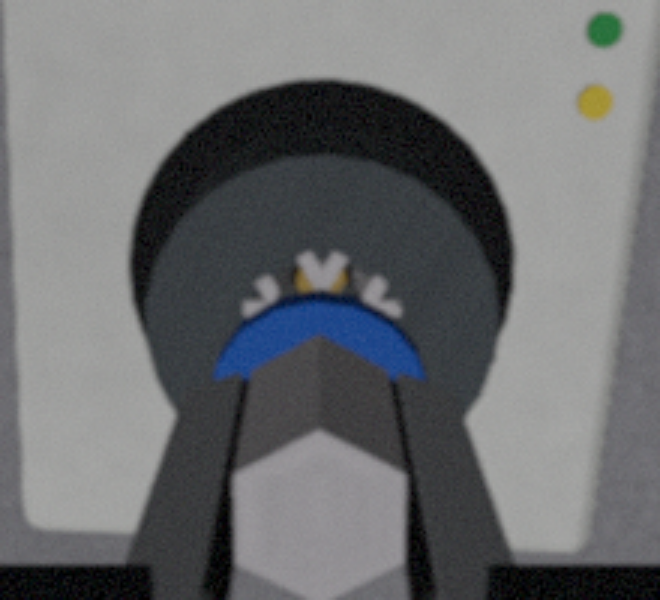

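View pics/s5c.png

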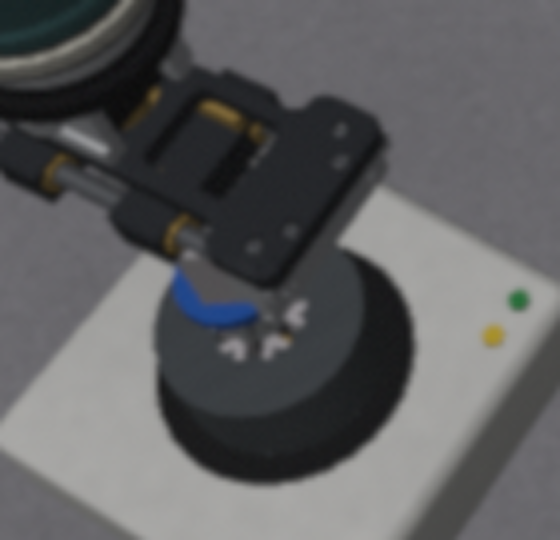

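Request:
apply_moves:
  moves:
    - [[0,0,0.3],[0,0,0],0]
    - [[0,0,0.6],[0,0,0],0]
    - [[0,0,0.8],[0,0,0],0]
    - [[0,0,1.0],[0,0,0],0]
    - [[0,0,1.1],[0,0,0],0]
    - [[0,0,1.2],[0,0,0],0]
    - [[0,0,1.3],[0,0,0],0]
    - [[0,0,1.4],[0,0,0],0]
    - [[0,0,1.4],[0,0,0],0]
    - [[0,0,1.4],[0,0,0],0]

```text
time: 8.15
tool_pos: [0.5348, -0.2491, 0.1712]
ee_rot: [3.142, -0.0, 1.73]
wrist_force: [1.0, 0.3, -2.4]
width: 0.0276
```

```bash
python3 -c "
from h import *
plan([.5346,-.249,.1474],99.1); print(robot.get_obs()['wrist_torque'])"
```

```text
t 8.15 tcp [ 0.5348 -0.2491  0.1712] rot [180.    -0.    99.11] q [-0.532  0.19   1.351  0.     1.601 -0.691] F [ 1.   0.3 -2.4] w 0.0276
shift cm [ 0.02 -0.02  2.38] rv [ 0.     -0.0001  0.0002]
[-0.06572854  0.04709778 -0.00692339]
```

Request:
apply_moves:
  moves:
    - [[0,0,0.2],[0,0,0],0]
    - [[0,0,0.4],[0,0,0],0]
    - [[0,0,0.6],[0,0,0],0]
    - [[0,0,0.8],[0,0,0],0]
    - [[0,0,0.9],[0,0,0],0]
    - [[0,0,1.0],[0,0,0],0]
    - [[0,0,1.1],[0,0,0],0]
    - [[0,0,1.2],[0,0,0],0]
    - [[0,0,1.2],[0,0,0],0]
    - [[0,0,1.2],[0,0,0],0]

```text
time: 8.98
tool_pos: [0.5348, -0.2491, 0.1592]
ee_rot: [3.142, -0.0, 1.73]
wrist_force: [-0.2, 0.2, -1.1]
width: 0.0274
```

```bash
python3 -c "
from h import *
plan([.5346,-.249,.1474],99.1); print(robot.get_obs()['wrist_torque'])
for n in ('wrist','scene'): snap(n,n[0]+'6.png')
cv2.imwrite('pics/w6c.png',cv2.resize(load('w6.png')[1][100:300,150:370],None,fx=3,fy=3))"
```

```text
t 8.98 tcp [ 0.5348 -0.2491  0.1592] rot [ 1.800e+02 -1.000e-02  9.911e+01] q [-0.532  0.195  1.369  0.     1.578 -0.691] F [-0.2  0.2 -1.1] w 0.0274
shift cm [ 0.02 -0.02  1.18] rv [ 0.     -0.0001  0.0002]
[-0.05597368  0.07086147 -0.04666326]
```

View pics/w6c.png

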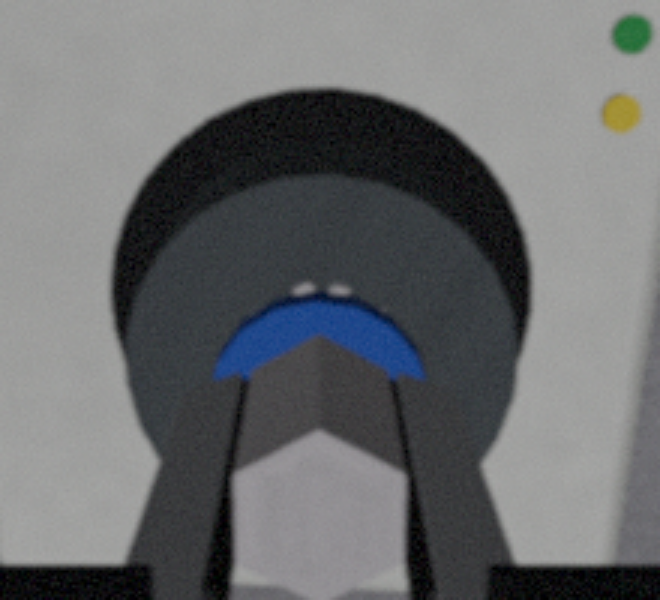

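Request:
apply_moves:
  moves:
    - [[0,0,0.2],[0,0,0],0]
    - [[0,0,0.4],[0,0,0],0]
    - [[0,0,0.6],[0,0,0],0]
    - [[0,0,0.8],[0,0,0],0]
    - [[0,0,0.9],[0,0,0],0]
    - [[0,0,1.0],[0,0,0],0]
    - [[0,0,1.1],[0,0,0],0]
    - [[0,0,1.15],[0,0,0],0]
    - [[0,0,1.2],[0,0,0],0]
    - [[0,0,1.2],[0,0,0],0]

```text
time: 9.92
tool_pos: [0.5351, -0.2493, 0.1495]
ee_rot: [3.14, 0.001, 1.73]
wrist_force: [-2.3, 0.9, 8.7]
width: 0.0278
```

```bash
python3 -c "
from h import *
plan([.5346,-.249,.1474],99.1); print(robot.get_obs()['wrist_torque'])
for n in ('wrist','scene'): snap(n,n[0]+'7.png')
cv2.imwrite('pics/w7c.png',cv2.resize(load('w7.png')[1][100:300,150:370],None,fx=3,fy=3))
cv2.imwrite('pics/s7c.png',cv2.resize(load('s7.png')[1][210:345,40:180],None,fx=4,fy=4,interpolation=cv2.INTER_CUBIC))"
```

```text
t 9.92 tcp [ 0.5351 -0.2493  0.1495] rot [1.799e+02 8.000e-02 9.911e+01] q [-0.532  0.198  1.385 -0.     1.556 -0.691] F [-2.3  0.9  8.7] w 0.0278
shift cm [ 0.04 -0.05  0.21] rv [0.0018 0.0015 0.0002]
[ 0.27550948  0.67707219 -0.03584585]
```

View pics/w7c.png

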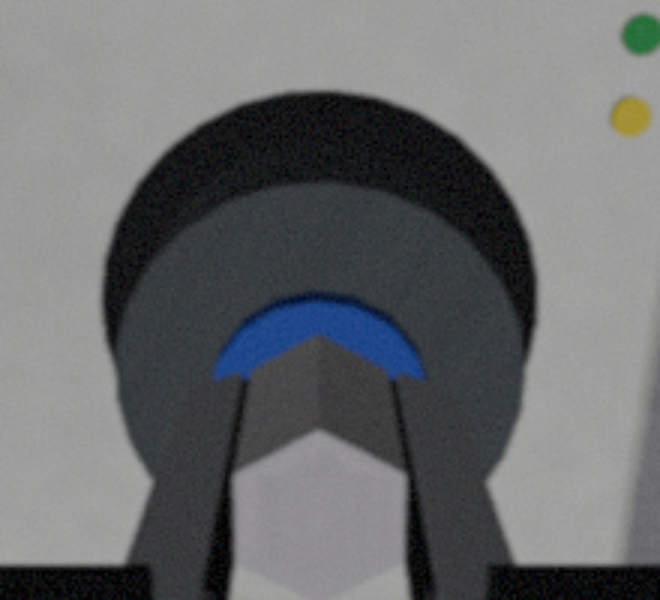

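View pics/s7c.png

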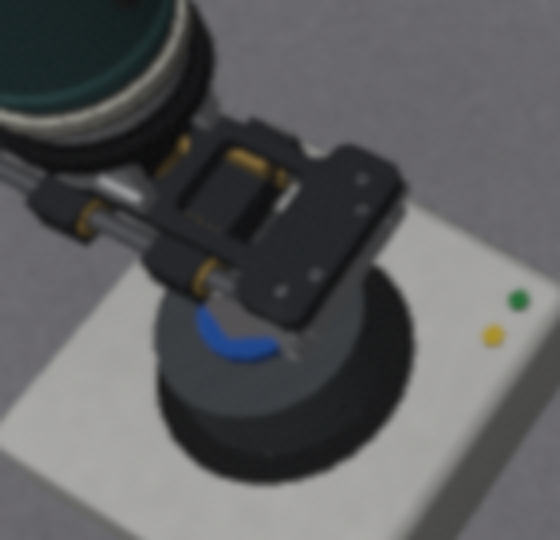

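Request:
apply_moves:
  moves:
    - [[0,0,0.1],[0,0,0],0]
    - [[0,0,0.2],[0,0,0],0]
    - [[0,0,0.25],[0,0,0],0]
    - [[0,0,0.3],[0,0,0],0]
    - [[0,0,0.35],[0,0,0],0]
    - [[0,0,0.4],[0,0,0],0]
    - [[0,0,0.4],[0,0,0],0]
    - [[0,0,0.4],[0,0,0],0]
    - [[0,0,0.4],[0,0,0],0]
    - [[0,0,0.4],[0,0,0],0]

```text
time: 10.85
tool_pos: [0.5352, -0.2493, 0.1474]
ee_rot: [3.139, 0.002, 1.73]
wrist_force: [-2.8, 2.5, 12.4]
width: 0.0279
```

```bash
python3 -c "
from h import *
plan([.5346,-.249,.1474],99.1); print(robot.get_obs()['wrist_torque'])"
```

```text
t 10.85 tcp [ 0.5352 -0.2493  0.1474] rot [1.7985e+02 1.3000e-01 9.9110e+01] q [-0.532  0.198  1.389 -0.     1.551 -0.691] F [-2.8  2.5 12.4] w 0.0279
shift cm [ 0.04 -0.05 -0.  ] rv [0.0025 0.0023 0.0003]
[ 0.49570503  1.16193645 -0.06885159]
```

Request:
apply_moves:
  moves:
    - [[0,0,0.05],[0,0,0],0]
    - [[0,0,0.1],[0,0,0],0]
    - [[0,0,0.15],[0,0,0],0]
    - [[0,0,0.2],[0,0,0],0]
    - [[0,0,0.25],[0,0,0],0]
    - [[0,0,0.3],[0,0,0],0]
    - [[0,0,0.3],[0,0,0],0]
    - [[0,0,0.3],[0,0,0],0]
    - [[0,0,0.3],[0,0,0],0]
    - [[0,0,0.3],[0,0,0],0]

```text
time: 11.68
tool_pos: [0.5352, -0.2494, 0.1473]
ee_rot: [3.138, 0.004, 1.73]
wrist_force: [-7.4, 4.6, 23.1]
width: 0.0278
```

```bash
python3 -c "
from h import *
plan([.5346,-.249,.1474],99.1); print(robot.get_obs()['wrist_torque'])
for n in ('wrist','scene'): snap(n,n[0]+'8.png')
cv2.imwrite('pics/w8c.png',cv2.resize(load('w8.png')[1][100:300,150:370],None,fx=3,fy=3))
cv2.imwrite('pics/s8c.png',cv2.resize(load('s8.png')[1][210:345,40:180],None,fx=4,fy=4,interpolation=cv2.INTER_CUBIC))"
```

```text
t 11.68 tcp [ 0.5352 -0.2494  0.1473] rot [179.79   0.2   99.12] q [-0.532  0.197  1.39  -0.     1.549 -0.691] F [-7.4  4.6 23.1] w 0.0278
shift cm [ 0.05 -0.05 -0.01] rv [0.0037 0.0035 0.0003]
[ 0.91306404  1.98871091 -0.01813691]
```

View pics/w8c.png

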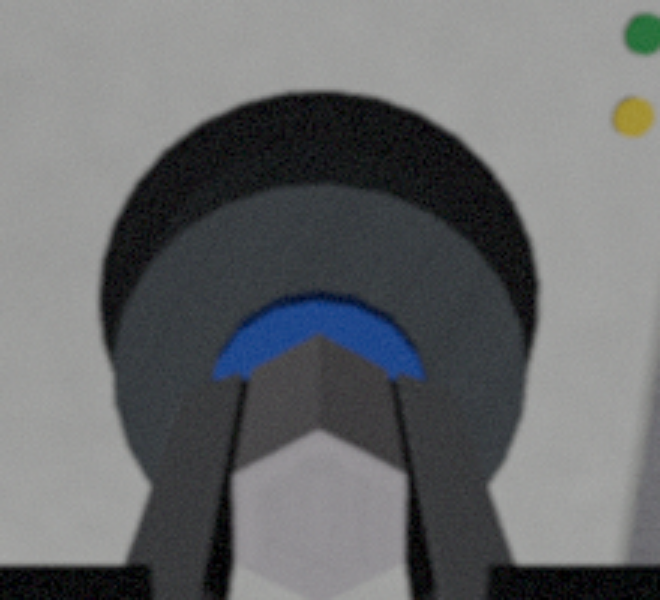

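View pics/s8c.png

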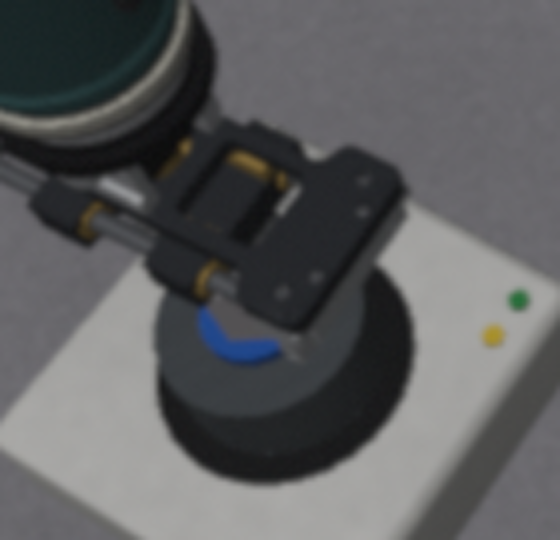

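```bash
python3 -c "
from h import *
plan([.5346,-.249,.1474],99.1); print(abs(robot.get_obs()['qvel']).max())
print(job.close_job())"
```

```text
t 11.78 tcp [ 0.5352 -0.2494  0.1473] rot [179.79   0.2   99.12] q [-0.532  0.197  1.39  -0.     1.549 -0.691] F [-7.3  3.8 21.7] w 0.0276
shift cm [ 0.05 -0.05 -0.01] rv [0.0037 0.0036 0.0004]
0.002496407768863655
the job is handed in; nothing more can be done
None
```

I lifted the blue-collar splined adapter out of the rack by its hexagonal head, turned it about 24° to 9.1° to line up with the socket grooves, and pushed it home against the ejector spring. I handed the job in at 11.8 s of the 42 s, with the arm still gripping and pressing.

**Seating:** The last 3 mm of commanded push moved the tool only 0.1 mm, while the wrist force rose from 12 N to about 22 N. It stopped at z = 0.1473 m against a predicted home of 0.1474 m.

**Grip and alignment:** The fingers read 27.6 mm on the 28 mm head. The last wrist picture showed the collar down on the face and no slip in the grip. The tool was within 0.3° of upright and about 0.7 mm from the measured socket centre, and the arm was at rest.

**Disagreements:**
- The head's starting yaw came out as -17.8° from the top camera and -14° to -15° from the wrist camera. I went with the wrist reading, and the flats lined up with the jaws when they closed.
- The cameras differed on positions by 1–2 mm. This caused no trouble on insertion.
- A side force of about 8 N remains while pressing.

**Not measured:** I had no direct reading of the ejector travel. Full travel is inferred from the height and the force. I did not measure the bystanders at the end. The top picture taken above the socket showed the bin, wheel, screwdriver and smooth adapter where they started, and after that the arm only moved down over the spindle.

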